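Lock the filter hatch of the bench air cleaner

ROBOT

A 7-joint arm with a two-finger parallel gripper is mounted at the origin on the work surface. World frame = base frame: x ahead of the robot, y to its left, z up, the work surface at z = 0. Lengths are in m, angles in rad, forces in N, time in s.
With the tool pointing down it reaches from about 0.4 to 0.85 m from the base axis. Payload 6.9 kg.
Tool frame: the origin (TCP) lies midway between the tips of the shut fingers; the grasp point (between the pads) lies behind it (ctrl.pinch_z is the z of the grasp point in the tool frame, in m); z points along the fingers, y is the direction in which the jaws open and shut (so a half turn about z gives the same grasp; the last joint's range is limited). The gripper opens to 85 mm and grips with 20 to 120 N. Pads are 22 mm wide; open, the fingers measure 114 mm over their backs; the gripper's body (76 mm by 85 mm) begins 54 mm behind the grasp point. The pads swing forward as they close: fully open they stand 13 mm farther back than shut.
Start: joints at [1.308, 0.507, -0.238, 1.5, 0.126, 1.149, -0.155], TCP at [0.225, -0.583, 0.231] pointing down, gripper open.
Joint ranges: [-3.08, 3.08], [-0.24, 2.05], [-1.43, 1.35], [0, 2.5], [-1.52, 4.66], [0.17, 1.96], [-2.89, 2.89]. Speed limits (rad/s): [2.39, 2.39, 3.14, 3.14, 3.14, 3.14, 3.14].

INTERFACE

Orientations are given as a unit quaternion [w, x, y, z].
In Python, from station import ctrl, get_state, vision, ticket, models gives the robot as it stands. Calls block until the motion is done:
- ctrl.movep(position, orientation): joint-space move of the TCP to a pose.
- ctrl.movel(position, frame=None, max_speed=0.15): straight line of the TCP; frame=None keeps the orientation; max_speed is the mean speed in m/s.
- ctrl.set_joints(angles): joint-space move.
- ctrl.ungrasp() and ctrl.close_gripper(force=None): open the fingers fully, or close them until they stop; force is the grip in N (None keeps the last).
- ctrl.pause(seconds).
- ctrl.ik(position, orientation): joint angles nearest the present ones, or None.
- get_state(): the state.
- vision.grab_frame(name): name is "scene" or "top"; returns (picture, depth): 420x560x3 uint8, blue, green, red; 420x560 float32, m along the optical axis (not along the pixel's ray), 0 where there is no reading.
- vision.camera_info(name): a dict with "mtx" (3x3 intrinsics, pixels), "dist_coeffs" ([k1, k2, p1, p2, k3] as OpenCV has them; the pictures are not rectified), "R" (3x3) and "t" (3): a world point X has camera coordinates R X + t. Camera axes: x right, y down, z forward; pixel columns grow to the right and rows downward; lengths in m; the calibration is good to about 2 mm. A picture is of the moment at which its call begins. camera_info takes no time and is no camera call.
A pose or a line that the arm cannot do raises ctrl.Unreachable and nothing moves.
- ticket.close_job(): hands the job in, once; it reports no verdict.
Trained networks look in the newest picture that a camera, given by its name, has taken for a name from the list of things; names that differ only in an ending like _2 or _b are one class to them, and where a whole thing is asked for, a point or a joint stands for the part that bears it (a point fixed in the world has none). Each returns a list of dicts, best first, with "p" (0 to 1); they miss things now and then, are a little off and sometimes report something else, mostly with a low value. They report only what shows in the picture. A call takes as long as a camera call.
- models.recognise(camera, target): "point" ([column, row] in pixels, amid what is visible of it).
- models.masks_of(camera, target): "mask" (420x560 bool, what is visible of it) and "point" ([column, row] in pixels, amid what is visible of it).
The state is a dict: "time": time; "qpos": joint angles; "qd": joint speeds; "tau": joint torques, N m; "tcp_pos": TCP position; "eef_rot": TCP orientation; "contact_force": force on the tool from outside, world axes, zero at the start; "wrist_torque": the same for the moment, N m; "width": finger opening in m.
Only numpy, scipy, OpenCV 4.12 (cv2) and the standard library are available. Lean on these libraries where they do the work, as an engineer would, in place of code of your own. Each camera call takes 0.05 s, during which the arm holds its last target.

TASK

The filter hatch on top of the bench air cleaner is riding up on its seal with both quarter-turn fasteners undone. With your fingertips in the slots, press the hatch down and turn each fastener clockwise all the way to its stop, so that the hatch stays locked down flush. Do not lift the hatch, and leave the bottles, jars and beaker where they stand.

Things in the scene. Friction and masses are not known exactly. Their poses are not given: they have to be found in the camera images.
- cleaner: bench air cleaner: white metal box 340 mm deep (x), 420 mm wide (y), 130 mm high, fixed on the table. Origin: centre of its underside; x points from its front (towards the robot) to its back, y to its left end. The front 212 mm of its top is the filter hatch, the rear 126 mm a fixed deck 130 mm above the table.
- hatch (a joint): opening angle of the filter hatch in rad, hinged at its rear edge, 157 mm behind the fasteners: 0 = flush with the rear deck. Its seal springs it up to about 0.08 (12 mm up at the fasteners); about 5 N down at a fastener brings it flush against a stop; released undone, it rises again. With one fastener locked it stays down.
- hatch_front (a point): middle of the front edge of the hatch, on its top face, 213 mm from the hinge; moves with the hatch (130 mm above the table when flush).
- slot_left (a point): left fastener (+y end, 125 mm from the hatch's middle, 55 mm behind the front face): round steel head, 66 mm, in a fixed collar (80 mm outside, 12 mm high). A slot 28 mm wide, 9.5 mm deep crosses it, 66 mm long, ended by the collar. Origin: centre of the slot floor, 3 mm above the hatch top (133 mm above the table when flush); z up, y along the slot; turns with the head.
- cam_left (a joint): left fastener's angle in rad, growing clockwise from above: 0 undone (slot parallel to the cleaner's front), 1.571 locked (slot square to the front, in line with the black index line); a stop at each end. Needs 0.06 N m, stays where left. Its tongue passes under its keeper only with the hatch held within 4 mm of flush at the fasteners; else it blocks at about 0.8.
- slot_right (a point): right fastener (-y end, 125 mm from the hatch's middle, 55 mm behind the front face): round steel head, 66 mm, in a fixed collar (80 mm outside, 12 mm high). A slot 28 mm wide, 9.5 mm deep crosses it, 66 mm long, ended by the collar. Origin: centre of the slot floor, 3 mm above the hatch top (133 mm above the table when flush); z up, y along the slot; turns with the head.
- cam_right (a joint): right fastener's angle in rad, growing clockwise from above: 0 undone (slot parallel to the cleaner's front), 1.571 locked (slot square to the front, in line with the black index line); a stop at each end. Needs 0.06 N m, stays where left. Its tongue passes under its keeper only with the hatch held within 4 mm of flush at the fasteners; else it blocks at about 0.8.
- dropper_a: dropper bottle, amber, 25 mm diameter, 68 mm tall, standing loose on the fixed rear deck of the air cleaner; a bystander. Origin: centre of its underside.
- dropper_b: dropper bottle, amber, 25 mm diameter, 68 mm tall, standing loose on the fixed rear deck of the air cleaner; a bystander. Origin: centre of its underside.
- jar_a: white-capped clear jar, 48 mm diameter, 82 mm tall, standing loose on the fixed rear deck of the air cleaner; a bystander. Origin: centre of its underside.
- spray_a: small clear spray bottle, 33 mm diameter, 88 mm tall, standing loose on the table beside the right (-y) end of the cleaner; a bystander. Origin: centre of its underside.
- spray_b: small clear spray bottle, 33 mm diameter, 88 mm tall, standing loose on the table beside the left (+y) end of the cleaner; a bystander. Origin: centre of its underside.
- jar_b: white-capped clear jar, 48 mm diameter, 82 mm tall, standing loose on the table beside the left (+y) end of the cleaner; a bystander. Origin: centre of its underside.
- beaker: clear beaker, 72 mm diameter at the rim, 78 mm tall, empty, standing loose on the table between the robot and the cleaner's front; a bystander. Origin: centre of its underside.

How it is judged:
At the end, for the whole second after the job is handed in: Both fasteners turned clockwise to within 0.17 rad (10 degrees) of their stops, the hatch less than 0.015 rad open (about 2.4 mm at the fasteners) and at rest, with nothing pressing on it; bottles, jars and beaker within 30 mm of where they stood (value of joint each of cam_left, cam_right above 1.4 rad and value of joint hatch below 0.015 rad and velocity of joint hatch below 0.02 rad/s and distance of each of dropper_a, dropper_b, jar_a, spray_a, spray_b, jar_b, beaker from where it was at the start of the episode below 0.03 m); the robot touches nothing.
It fails at once if the hatch is lifted open (more than 0.16 rad) (value of joint hatch above 0.16 rad).
It fails at once if a dropper bottle is moved more than 30 mm, lifted or tipped (distance of any of dropper_a, dropper_b from where it was at the start of the episode above 0.03 m or angle between any of dropper_a, dropper_b's own z axis and vertical above 0.35 rad).
It fails at once if a jar is moved more than 30 mm, lifted or tipped (distance of any of jar_a, jar_b from where it was at the start of the episode above 0.03 m or angle between any of jar_a, jar_b's own z axis and vertical above 0.35 rad).
It fails at once if a spray bottle is moved more than 30 mm, lifted or tipped (distance of any of spray_a, spray_b from where it was at the start of the episode above 0.03 m or angle between any of spray_a, spray_b's own z axis and vertical above 0.35 rad).
It fails at once if the beaker is moved more than 30 mm, lifted or tipped (distance of beaker from where it was at the start of the episode above 0.03 m or angle between beaker's own z axis and vertical above 0.35 rad).
It also fails if it takes over 54 s, if anything falls off the work surface, if the arm or the gripper's body presses on something with over 40 N, if the wrist force passes 120 N, or if a joint passes its speed limit or range.

## Working session

There is one attempt and no reset: what is moved stays moved. The work goes in short steps, each a Python script; the robot and the scene stay as the last script left them, time stands still between calls to the robot, and variables do not carry over. Pictures are saved under pics/ and viewed, and the job is handed in when it is done.

```bash
ls; mkdir -p pics; python3 - <<'E'
from station import ctrl, get_state, vision, ticket, models
import cv2
for n in("scene","top"):
    im,d=vision.grab_frame(n); cv2.imwrite(f"pics/{n}0.png",im)
    print(n,vision.camera_info(n))
print(get_state(),ctrl.pinch_z)
E
```

```text
pics
scene {'mtx': array([[425.78639778,   0.        , 279.77922932],
       [  0.        , 425.78639778, 208.92536526],
       [  0.        ,   0.        ,   1.        ]]), 'dist_coeffs': array([0.02167415, 0.        , 0.        , 0.        , 0.        ]), 'R': array([[ 0.18046715,  0.98354623, -0.00827123],
       [ 0.85605976, -0.16120506, -0.49109532],
       [-0.48434831,  0.08154591, -0.87106657]]), 't': array([-0.13568478, -0.4532644 ,  1.44105008])}
top {'mtx': array([[394.66043435,   0.        , 278.16567281],
       [  0.        , 394.66043435, 208.11750855],
       [  0.        ,   0.        ,   1.        ]]), 'dist_coeffs': array([-0.11397426,  0.        ,  0.        ,  0.        ,  0.        ]), 'R': array([[ 0.00337163, -0.99998219, -0.00492402],
       [-0.99361667, -0.00279485, -0.1127746 ],
       [ 0.11275883,  0.00527282, -0.9936084 ]]), 't': array([0.04865773, 0.61640614, 1.11116394])}
{'time': 0.1, 'qpos': array([ 1.30848005,  0.50823137, -0.23752412,  1.50103217,  0.12565796,
        1.14888656, -0.15476576]), 'qd': array([ 0.00177645, -0.00063862, -0.00025131, -0.00356631, -0.00049564,
        0.0012123 ,  0.00091139]), 'tau': array([-5.95311314e-03, -6.21842408e+01, -2.19564468e+00, -2.50210744e+01,
        1.22536308e-02,  7.79023947e-03,  3.52616360e-05]), 'tcp_pos': array([ 0.22451707, -0.58280212,  0.23053048]), 'eef_rot': array([-7.74934562e-04,  9.83134175e-01,  1.82884042e-01, -1.41600973e-04]), 'contact_force': array([ 0.10312443, -0.45888536, -0.38353104]), 'wrist_torque': array([-0.03024635, -0.03333355,  0.00133987]), 'width': 0.08554054155888104} -0.0187
```

View pics/scene0.png

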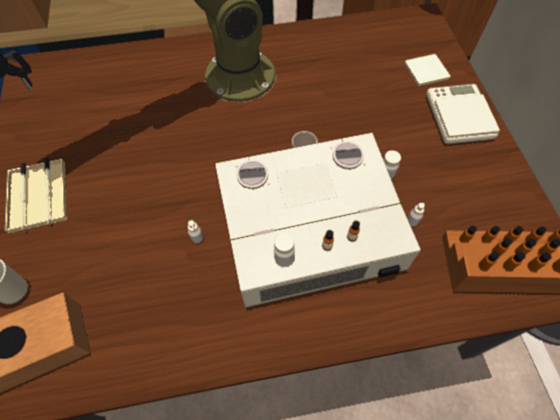

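View pics/top0.png

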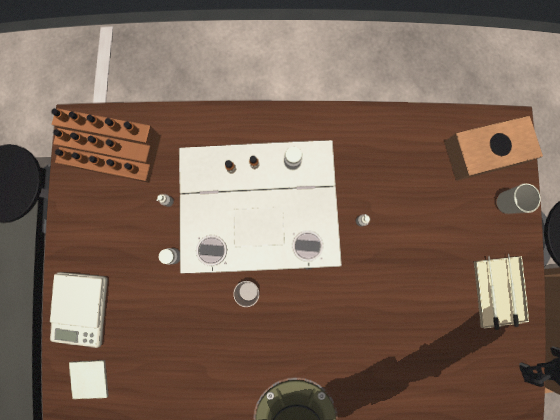

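```bash
cat > h.py <<'E'
from station import ctrl, get_state, vision, ticket, models
import numpy as np, cv2
def ray(cam,px):
    c=vision.camera_info(cam);p=cv2.undistortPoints(np.array([[px]],float),c["mtx"],c["dist_coeffs"])[0,0]
    R,t=c["R"],c["t"];return -R.T@t, R.T@np.array([p[0],p[1],1])
def atz(cam,px,z):
    o,d=ray(cam,px);return o+d*(z-o[2])/d[2]
def atd(cam,px,dep):
    o,d=ray(cam,px);return o+d*dep
def proj(cam,X):
    c=vision.camera_info(cam);return cv2.projectPoints(np.array(X,float).reshape(-1,1,3),cv2.Rodrigues(c["R"])[0],c["t"],c["mtx"],c["dist_coeffs"])[0][:,0]
E
python3 - <<'E'
from h import *
for cam in("top","scene"):
    im,dep=vision.grab_frame(cam)
    for n in("slot_left","slot_right","hatch_front","cleaner","beaker","jar_b","jar_a","spray_a","dropper_a"):
        for r in models.masks_of(cam,n)[:3]:
            m=r["mask"];ys,xs=np.nonzero(m);u,v=r["point"]
            dd=np.median(dep[m]);P=atd(cam,(u,v),dep[int(v),int(u)])
            print(cam,n,round(r["p"],2),np.round((u,v),1),m.sum(),(xs.min(),xs.max(),ys.min(),ys.max()),P.round(4))
im,dep=vision.grab_frame("top")
cv2.imwrite("pics/crop.png",cv2.resize(im[130:310,150:370],None,fx=3.5,fy=3.2,interpolation=cv2.INTER_CUBIC))
for px in [(211,250),(307,246),(260,225),(200,225),(320,215),(190,150),(325,150),(260,265),(185,190),(330,190),(260,180)]:
    print(px,atd("top",px,dep[px[1],px[0]]).round(4))
E
```

```text
top slot_left 0.73 [207.2 252.6] 491 (np.int64(199), np.int64(223), np.int64(238), np.int64(262)) [0.4866 0.2344 0.1455]
top slot_right 0.7 [309.9 243.3] 492 (np.int64(296), np.int64(319), np.int64(233), np.int64(257)) [ 0.5119 -0.0328  0.1454]
top hatch_front 0.88 [259.  232.7] 12447 (np.int64(180), np.int64(340), np.int64(187), np.int64(273)) [0.5396 0.1002 0.1363]
top hatch_front 0.44 [292.2 156.2] 349 (np.int64(284), np.int64(302), np.int64(147), np.int64(170)) [0.7261 0.0151 0.214 ]
top hatch_front 0.19 [309.  244.8] 474 (np.int64(295), np.int64(318), np.int64(234), np.int64(257)) [ 0.508  -0.0305  0.1446]
top cleaner 0.91 [256.9 209.6] 19013 (np.int64(179), np.int64(340), np.int64(140), np.int64(272)) [0.6012 0.1066 0.1309]
top beaker 0.77 [243.  294.8] 517 (np.int64(234), np.int64(258), np.int64(281), np.int64(306)) [0.3639 0.1529 0.0043]
top jar_b 0.84 [168.9 256.7] 263 (np.int64(161), np.int64(180), np.int64(248), np.int64(263)) [0.4742 0.3537 0.0815]
top jar_b 0.57 [291.5 157.2] 361 (np.int64(284), np.int64(302), np.int64(147), np.int64(170)) [0.7238 0.0168 0.2132]
top jar_
[... 2338 characters left out ...]
.int64(202), np.int64(221), np.int64(243)) [ 0.5937 -0.1951  0.0606]
scene dropper_a 0.76 [329.5 240.4] 192 (np.int64(322), np.int64(333), np.int64(229), np.int64(249)) [0.7345 0.1162 0.1778]
scene dropper_a 0.74 [350.9 230.7] 204 (np.int64(347), np.int64(359), np.int64(220), np.int64(240)) [0.7171 0.1705 0.1713]
(211, 250) [0.4934 0.2251 0.1424]
(307, 246) [ 0.505  -0.0255  0.1419]
(260, 225) [0.5595 0.0975 0.141 ]
(200, 225) [0.5594 0.2575 0.1332]
(320, 215) [ 0.5868 -0.0606  0.1362]
(190, 150) [0.7646 0.2916 0.1301]
(325, 150) [ 0.7642 -0.0764  0.132 ]
(260, 265) [0.4554 0.0965 0.1446]
(185, 190) [0.6539 0.3014 0.1304]
(330, 190) [ 0.6546 -0.0886  0.1307]
(260, 180) [0.6823 0.0994 0.1251]
```

View pics/crop.png

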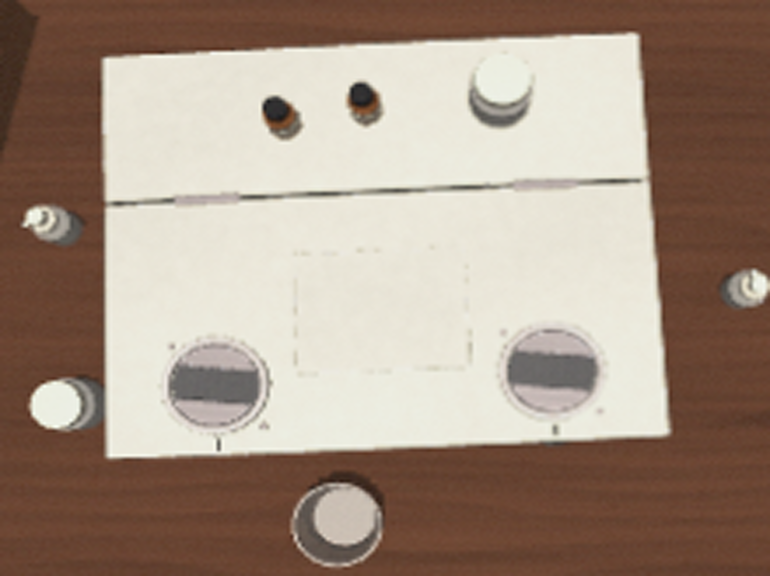

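```bash
cat >> h.py <<'E'
def slots(cam="top",zf=(0.1425,0.1425),dbg=False):
    im,_=vision.grab_frame(cam);g=im.max(2);out=[]
    for s,z in zip(((.4934,.2251),(.505,-.0255)),zf):
        c=proj(cam,[s[0],s[1],z])[0]
        yy,xx=np.mgrid[:420,:560];m=((g<125)&(np.hypot(xx-c[0],yy-c[1])<13)).astype(np.uint8)
        n,l,st,ce=cv2.connectedComponentsWithStats(m);k=1+np.argmax(st[1:,4])
        ys,xs=np.nonzero(l==k)
        P=np.array([atz(cam,(x,y),z)[:2] for x,y in zip(xs.astype(float),ys.astype(float))])
        w,V=np.linalg.eigh(np.cov(P.T));d=V[:,1];d=d*np.sign(d[1])
        out.append((P.mean(0),np.arctan2(-d[0],d[1]),np.sqrt(w*12),len(P)))
    return out
def quat(yaw): # tool down, tool y along (-sin yaw, cos yaw)
    from scipy.spatial.transform import Rotation as Ro
    y=np.array([-np.sin(yaw),np.cos(yaw),0]);z=np.array([0,0,-1.]);x=np.cross(y,z)
    q=Ro.from_matrix(np.c_[x,y,z]).as_quat();return [q[3],q[0],q[1],q[2]]
E
python3 - <<'E'
from h import *
for cam in("top","scene"):
    for o in slots(cam): print(cam,o)
for p in((.4934,.2251),(.505,-.0255)):
  for y0 in(.046,.046+np.pi,.046-np.pi):
    for a in(0,-.9,-1.8):
      q=ctrl.ik([p[0],p[1],.13],quat(y0+a));print(p,y0,a,None if q is None else np.round(q,2))
print(get_state()["time"])
E
```

```text
top (array([0.4936031 , 0.22474648]), np.float64(-0.07709590525523836), array([0.02571811, 0.0633176 ]), 240)
top (array([ 0.50676486, -0.02577579]), np.float64(-0.06446019890009066), array([0.02526405, 0.06309811]), 236)
scene (array([0.48662745, 0.22827712]), np.float64(-0.08489607172361852), array([0.0252566 , 0.06193356]), 190)
scene (array([ 0.49959759, -0.02442939]), np.float64(-0.09699508860971755), array([0.02491566, 0.0612962 ]), 200)
(0.4934, 0.2251) 0.046 0 [ 0.25  0.79 -1.28  1.85  0.83  1.17  0.29]
(0.4934, 0.2251) 0.046 -0.9 [ 0.23  0.75 -1.21  1.85  0.79  1.12 -0.56]
(0.4934, 0.2251) 0.046 -1.8 [ 0.18  0.69 -1.09  1.85  0.71  1.05 -1.38]
(0.4934, 0.2251) 3.187592653589793 0 [-0.04  0.55 -0.66  1.86  0.43  0.88 -2.43]
(0.4934, 0.2251) 3.187592653589793 -0.9 [-0.95  0.59  0.75  1.87 -0.52  0.89 -2.37]
(0.4934, 0.2251) 3.187592653589793 -1.8 [ 0.23  0.76 -1.23  1.85  0.8   1.13  1.67]
(0.4934, 0.2251) -3.0955926535897933 0 [-0.04  0.55 -0.66  1.86  0.43  0.88 -2.43]
(0.4934, 0.2251) -3.0955926535897933 -0.9 [-0.95  0.59  0.75  1.87 -0.52  0.89 -2.37]
(0.4934, 0.2251) -3.0955926535897933 -1.8 [ 0.23  0.76 -1.23  1.85  0.8   1.13  1.67]
(0.505, -0.0255) 0.046 0 [ 0.62  0.58 -0.96  1.95  0.6   0.93  0.98]
(0.505, -0.0255) 0.046 -0.9 [ 0.56  0.55 -0.85  1.95  0.53  0.89  0.16]
(0.505, -0.0255) 0.046 -1.8 [ 0.46  0.5  -0.68  1.95  0.42  0.84 -0.62]
(0.505, -0.0255) 3.187592653589793 0 [ 0.27  0.45 -0.39  1.95  0.24  0.78 -1.78]
(0.505, -0.0255) 3.187592653589793 -0.9 [ 0.12  0.44 -0.16  1.95  0.1   0.76 -2.53]
(0.505, -0.0255) 3.187592653589793 -1.8 [ 0.74  0.7  -1.23  1.94  0.77  1.07  2.14]
(0.505, -0.0255) -3.0955926535897933 0 [ 0.27  0.45 -0.39  1.95  0.24  0.78 -1.78]
(0.505, -0.0255) -3.0955926535897933 -0.9 [ 0.12  0.44 -0.16  1.95  0.1   0.76 -2.53]
(0.505, -0.0255) -3.0955926535897933 -1.8 [ 0.74  0.7  -1.23  1.94  0.77  1.07  2.14]
1.25
```

```bash
python3 - <<'E'
from h import *
def st(t=""):
    s=get_state();print(t,round(s["time"],2),s["tcp_pos"].round(4),s["contact_force"].round(1),s["wrist_torque"].round(2),s["qpos"].round(2),s["width"].round(4))
ctrl.close_gripper(force=40); st("closed")
x,y=.506,-.0255
ctrl.movel([.225,-.583,.30],max_speed=.3)
ctrl.movep([x,y,.26],quat(-.075)); st("above")
ctrl.movel([x,y,.17],max_speed=.15); st("pre")
for cam in("top","scene"):
    im,_=vision.grab_frame(cam);c=proj(cam,[x,y,.15])[0].astype(int)
    cv2.imwrite(f"pics/pre_{cam}.png",cv2.resize(im[max(0,c[1]-70):c[1]+70,c[0]-90:c[0]+90],None,fx=4,fy=4,interpolation=cv2.INTER_CUBIC))
E
```

```text
Traceback (most recent call last):
AttributeError: 'float' object has no attribute 'round'
```

```bash
cat >> h.py <<'E'
def st(t=""):
    s=get_state();print(t,round(s["time"],2),s["tcp_pos"].round(4),s["contact_force"].round(1),s["wrist_torque"].round(2),s["qpos"].round(2),round(s["width"],4));return s
def crop(name,x,y):
  for cam in("top","scene"):
    im,_=vision.grab_frame(cam);c=proj(cam,[x,y,.15])[0].astype(int)
    cv2.imwrite(f"pics/{name}_{cam}.png",cv2.resize(im[max(0,c[1]-70):c[1]+70,c[0]-90:c[0]+90],None,fx=4,fy=4,interpolation=cv2.INTER_CUBIC))
E
python3 - <<'E'
from h import *
st("closed")
x,y=.506,-.0255
ctrl.movel([.225,-.583,.30],max_speed=.3)
ctrl.movep([x,y,.26],quat(-.075)); st("above")
ctrl.movel([x,y,.17],max_speed=.15); st("pre")
crop("pre",x,y)
E
```

```text
closed 2.02 [ 0.2247 -0.5832  0.2313] [-0.6  0.6 -0.9] [-0.01  0.02 -0.  ] [ 1.31  0.51 -0.24  1.5   0.13  1.15 -0.15] -0.0002
above 4.62 [ 0.5061 -0.0266  0.2598] [-0.2 -0.3  0.5] [-0.01  0.01  0.03] [ 0.72  0.45 -1.07  1.75  0.42  1.2   1.03] -0.0002
pre 5.38 [ 0.5065 -0.0254  0.1706] [-0.3  0.8  0.4] [ 0.02 -0.    0.04] [ 0.66  0.54 -1.    1.89  0.53  1.01  0.92] 0.0004
```

View pics/pre_scene.png

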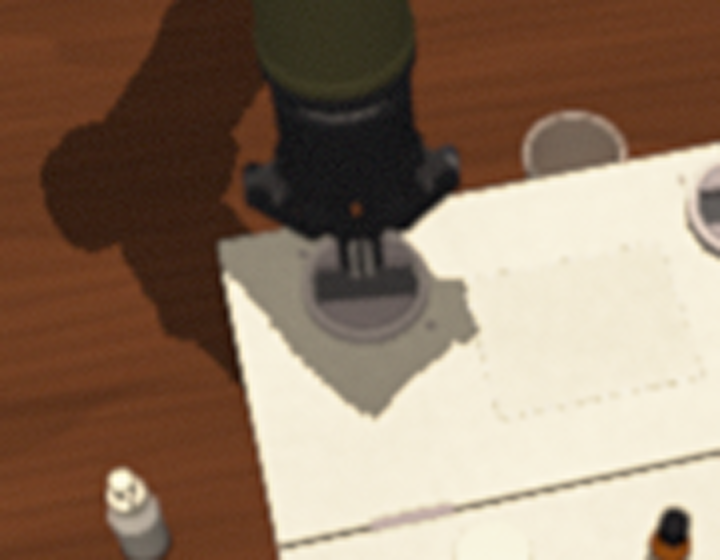

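View pics/pre_top.png

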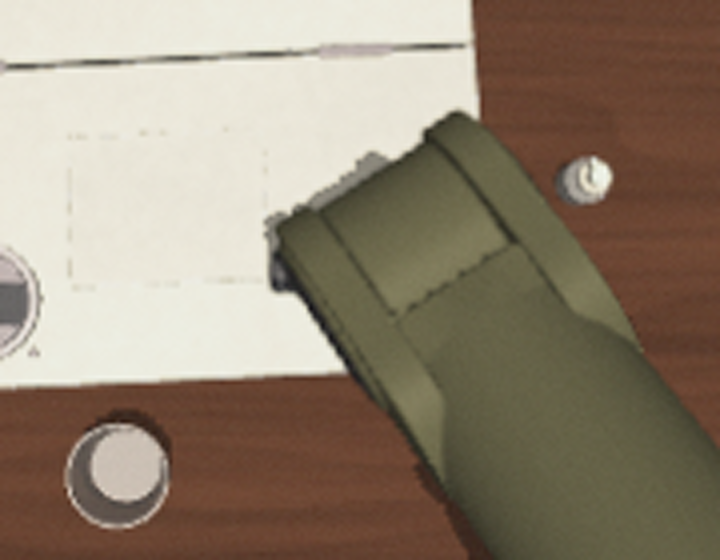

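The scene crop shows the shut fingertips at about (360,270), just above the middle of the right slot and parallel to it. The top view is blocked by the arm. Next I descend in steps and watch the force.

```bash
python3 - <<'E'
from h import *
x,y=.506,-.0255
for z in(.158,.152,.147,.142,.137,.133):
    ctrl.movel([x,y,z],max_speed=.04); s=st(z)
    if abs(s["contact_force"][2])>25 : break
crop("in",x,y)
E
```

```text
0.158 5.92 [ 0.5059 -0.0255  0.1578] [-0.3 -0.   0.5] [-0.01  0.02 -0.  ] [ 0.65  0.55 -0.99  1.91  0.55  0.98  0.91] 0.0001
0.152 6.22 [ 0.5058 -0.0255  0.1517] [0.2 0.8 0.3] [-0.03 -0.03  0.02] [ 0.64  0.56 -0.98  1.92  0.56  0.97  0.9 ] 0.0003
0.147 6.5 [ 0.5058 -0.0255  0.1467] [0.3 0.1 0.6] [-0.   -0.03 -0.01] [ 0.64  0.56 -0.97  1.92  0.57  0.96  0.89] 0.0
0.142 6.78 [ 0.5061 -0.0255  0.1419] [ 0.3 -1.2  2. ] [-0.09 -0.03 -0.02] [ 0.63  0.57 -0.97  1.93  0.58  0.95  0.88] 0.0002
0.137 7.05 [ 0.5061 -0.0255  0.1369] [-0.1 -0.2  2.8] [-0.    0.07  0.01] [ 0.63  0.57 -0.96  1.93  0.58  0.94  0.88] 0.0001
0.133 7.3 [ 0.506  -0.0255  0.1332] [-1.1  0.   4.9] [0.02 0.21 0.01] [ 0.62  0.58 -0.96  1.94  0.59  0.93  0.87] 0.0003
```

View pics/in_scene.png

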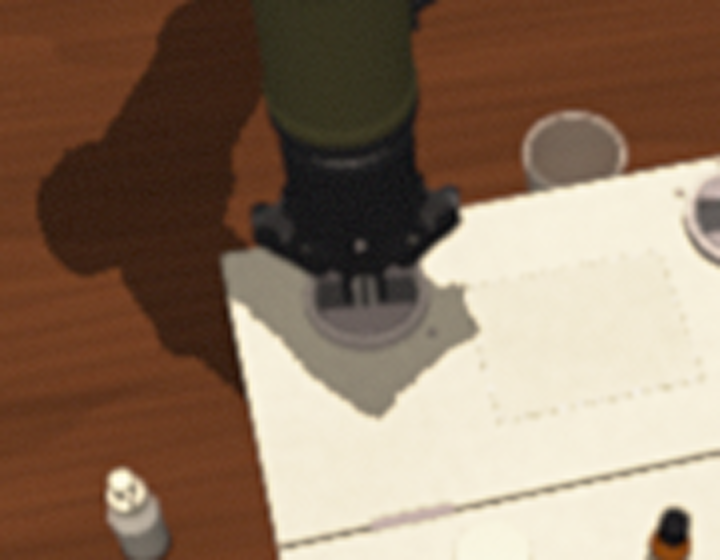

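The fingers are in the slot, with a smooth spring force up to 4.9 N at flush height. Next I press slightly more and turn joint 7 only.

```bash
python3 - <<'E'
from h import *
x,y=.506,-.0255
ctrl.movel([x,y,.1315],max_speed=.03); s=st("press")
q0=np.array(ctrl.ik([x,y,.1315],quat(-.075)));print(abs(q0-s["qpos"]).max())
q0=s["qpos"].copy()
for d in(.3,.6,.9,1.2,1.4,1.5,1.6,1.67,1.74,1.8):
    q=q0.copy();q[6]-=d;ctrl.set_joints(q);s=st(d)
    if abs(s["wrist_torque"][2])>1 or np.abs(s["contact_force"]).max()>40: break
crop("turned",x,y)
E
```

```text
press 7.65 [ 0.5061 -0.0254  0.1329] [-5.  -1.5 20.5] [-0.31  1.22  0.04] [ 0.62  0.58 -0.96  1.94  0.59  0.93  0.87] -0.0001
0.002298814459574472
0.3 8.04 [ 0.5062 -0.0252  0.1331] [-1.4  0.6  6.4] [ 0.12  0.33 -0.01] [ 0.62  0.58 -0.96  1.94  0.59  0.93  0.57] 0.0
0.6 8.43 [ 0.506  -0.0248  0.1331] [-2.3  2.5  7.1] [0.33 0.48 0.02] [ 0.62  0.58 -0.96  1.94  0.59  0.93  0.27] 0.0003
0.9 8.82 [ 0.5059 -0.0248  0.1331] [-2.3  2.1  8. ] [0.39 0.6  0.02] [ 0.62  0.58 -0.96  1.94  0.59  0.93 -0.03] -0.0002
1.2 9.22 [ 0.5058 -0.0249  0.133 ] [-2.9  1.   8.4] [0.36 0.64 0.04] [ 0.62  0.58 -0.96  1.94  0.59  0.93 -0.33] 0.0001
1.4 9.53 [ 0.5059 -0.0248  0.133 ] [-2.1  1.7  8.1] [0.32 0.57 0.01] [ 0.62  0.58 -0.96  1.94  0.59  0.93 -0.53] -0.0002
1.5 9.78 [ 0.5059 -0.0248  0.133 ] [-2.2  1.9  7.1] [ 0.3  0.5 -0. ] [ 0.62  0.58 -0.96  1.94  0.59  0.93 -0.63] -0.0
1.6 10.03 [ 0.506  -0.0247  0.1331] [-2.3  1.6  6.3] [ 0.3   0.46 -0.01] [ 0.62  0.58 -0.96  1.94  0.59  0.93 -0.73] 0.0001
1.67 10.28 [ 0.5061 -0.0247  0.1331] [-2.1  1.8  6.6] [0.33 0.41 0.02] [ 0.62  0.58 -0.96  1.94  0.59  0.93 -0.8 ] -0.0001
1.74 10.53 [ 0.5061 -0.0247  0.1331] [-0.2  1.6  7.4] [0.39 0.39 0.06] [ 0.62  0.58 -0.96  1.94  0.59  0.93 -0.87] -0.0001
1.8 10.78 [ 0.5062 -0.0247  0.1331] [-1.   2.7  6.4] [0.42 0.34 0.08] [ 0.62  0.58 -0.96  1.94  0.59  0.93 -0.93] -0.0002
```

View pics/turned_scene.png

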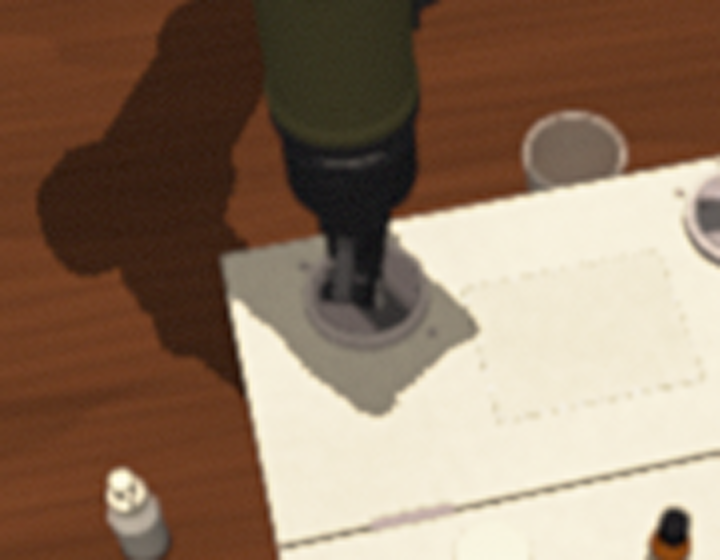

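The tool turned 1.8 rad, but the slot lags and stands diagonal. The torque has only just reached 0.08 N m, so the shut tips have a lot of play. I'll keep turning and watch the torque.

```bash
python3 - <<'E'
from h import *
x,y=.506,-.0255
q0=get_state()["qpos"].copy()
for d in(.15,.3,.45,.6):
    q=q0.copy();q[6]-=d;ctrl.set_joints(q);s=st(d)
    if abs(s["wrist_torque"][2])>1 or np.abs(s["contact_force"]).max()>40: break
crop("turned2",x,y)
E
```

```text
0.15 11.14 [ 0.5065 -0.0239  0.1332] [0.1 3.9 5.8] [ 0.61 -0.05 -0.03] [ 0.62  0.58 -0.96  1.94  0.59  0.93 -1.07] 0.0001
0.3 11.41 [ 0.5066 -0.024   0.1332] [1.3 3.5 4.8] [ 0.84 -0.14  0.02] [ 0.62  0.58 -0.96  1.94  0.59  0.93 -1.22] 0.0003
0.45 11.68 [ 0.5065 -0.0243  0.1332] [0.8 3.7 4.1] [ 0.87 -0.11  0.05] [ 0.62  0.58 -0.96  1.94  0.59  0.93 -1.37] -0.0001
0.6 11.94 [ 0.5063 -0.0247  0.1331] [1.4 4.2 4.4] [ 0.62 -0.12 -0.01] [ 0.62  0.58 -0.96  1.94  0.59  0.93 -1.52] -0.0
```

View pics/turned2_scene.png

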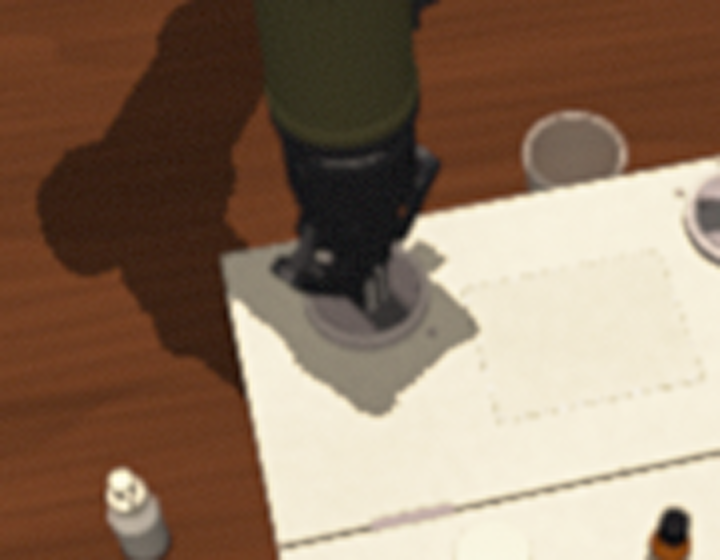

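The slot stays at about 45° while the tips slip round inside it, so a shut fingertip in the middle can't drive the head. Instead I'll use the fingertips off-centre in the slot as a crank. First I lift clear and look.

```bash
python3 - <<'E'
from h import *
ctrl.movel([.506,-.0255,.20],max_speed=.15); st("up")
ctrl.movep([.47,.24,.27],quat(-.075)); st("left")
print(slots("top",(.1425,.1425))[1], slots("scene")[1])
im,d=vision.grab_frame("top")
print([atd("top",p,d[p[1],p[0]]).round(4) for p in((260,260),(265,265),(307,246),(260,225))])
crop("r1",.506,-.0255)
E
```

```text
up 12.64 [ 0.5053 -0.0265  0.1991] [ 0.   0.7 -0.6] [ 0.   -0.04  0.02] [ 0.68  0.5  -1.03  1.85  0.49  1.07 -1.44] 0.0001
left 14.15 [0.4702 0.2393 0.2693] [-0.3 -0.3 -0.4] [-0.02  0.04 -0.02] [ 0.3   0.64 -1.42  1.68  0.64  1.39  0.28] -0.0001
(array([ 0.50534877, -0.02588343]), np.float64(-1.0594583494288754), array([0.02479341, 0.06155322]), 223) (array([ 0.5056318 , -0.02384841]), np.float64(-1.050962726161056), array([0.02424539, 0.06216302]), 198)
[array([0.4681, 0.0973, 0.1319]), array([0.455 , 0.0842, 0.1291]), array([ 0.5051, -0.026 ,  0.1348]), array([0.5604, 0.0982, 0.1281])]
```

View pics/r1_scene.png

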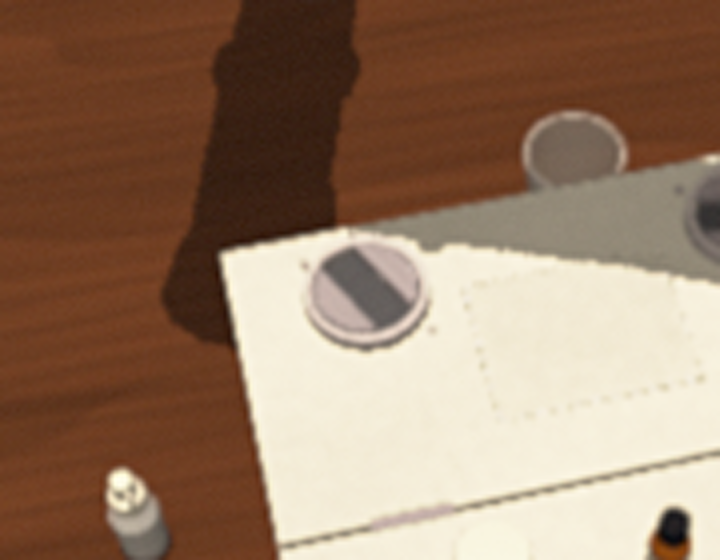

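View pics/r1_top.png

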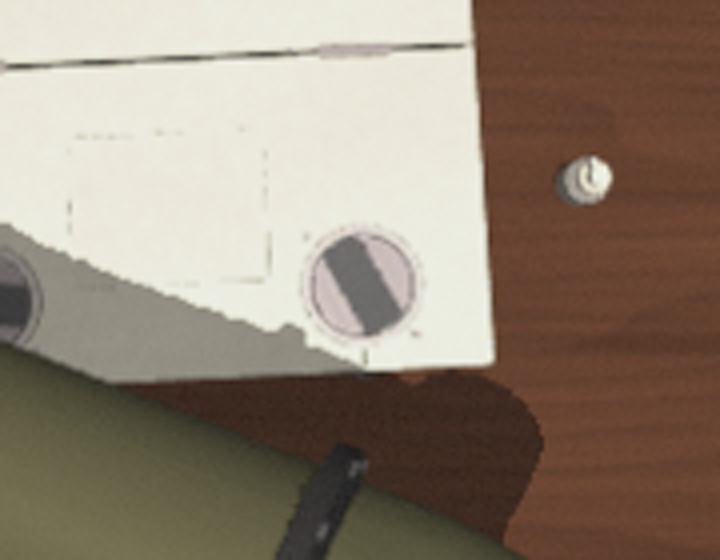

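The right slot is now at yaw −1.055 (cam about 1.1 rad) and the hatch is being held down, with z about 0.13. The two cameras agree on the slot centre to 2 mm. Next I crank the left fastener with the tips 14 mm off-centre.

```bash
cat >> h.py <<'E'
def crank(c,y0,y1,r=.014,z=.1322,lead=.0,side=1,zin=.17):
    P=lambda f,z:[c[0]-side*r*np.sin(f),c[1]+side*r*np.cos(f),z]
    for zz in (zin,.150,.142,.136,z):
        ctrl.movel(P(y0,zz),quat(y0),max_speed=.06);s=st(f"z{zz}")
        if abs(s["contact_force"][2])>25: print("STOP");return
    n=int(np.ceil((y0-y1)/.2))
    for f in np.linspace(y0,y1,n+1)[1:]:
        ctrl.movel(P(f,z),quat(min(y0,f+.2)),max_speed=.015);s=st(f"{f:.2f}")
        if np.linalg.norm(s["contact_force"])>45: print("STOP");break
    return P
E
python3 - <<'E'
from h import *
c=(.4932,.2247);r=.014;y0=-.077
ctrl.movel([c[0]+r*np.sin(.077),c[1]+r,.20],quat(y0),max_speed=.2);st("pre")
crank(c,y0,-1.85)
crop("lt",*c)
E
```

```text
pre 14.92 [0.4939 0.2392 0.2004] [-0.5 -0.1  0.3] [0.   0.02 0.02] [ 0.26  0.73 -1.35  1.74  0.74  1.29  0.24] 0.0005
z0.17 15.57 [0.4942 0.2388 0.17  ] [0.2 0.  0.6] [ 0.   -0.01 -0.  ] [ 0.24  0.75 -1.32  1.79  0.78  1.24  0.2 ] 0.0002
z0.15 16.05 [0.4941 0.2386 0.1497] [ 0.   0.1 -0.1] [-0.04  0.01  0.04] [ 0.23  0.78 -1.3   1.81  0.8   1.21  0.18] -0.0002
z0.142 16.33 [0.4941 0.2385 0.1416] [ 1.1 -0.6 -0.2] [ 0.03 -0.01  0.02] [ 0.23  0.78 -1.29  1.82  0.82  1.2   0.17] 0.0001
z0.136 16.58 [0.4942 0.2385 0.1357] [-1.3  1.5  0.6] [-0.01  0.   -0.03] [ 0.23  0.79 -1.28  1.83  0.82  1.19  0.16] 0.0002
z0.1322 16.83 [0.4944 0.2389 0.133 ] [-1.5 -2.   9.4] [-0.43  0.29  0.01] [ 0.22  0.79 -1.28  1.83  0.83  1.18  0.16] -0.0001
-0.27 17.17 [0.4959 0.2388 0.133 ] [-5.2 -2.3  9.7] [-0.31  1.18  0.01] [ 0.22  0.8  -1.28  1.83  0.83  1.19  0.16] 0.0001
-0.47 17.51 [0.4985 0.2378 0.133 ] [-5.1 -0.9  8.9] [-0.18  0.99 -0.08] [ 0.21  0.77 -1.23  1.82  0.8   1.16  0.  ] -0.0
-0.67 17.86 [0.5009 0.2363 0.133 ] [-5.2  0.1 10. ] [-0.21  0.99 -0.06] [ 0.2   0.75 -1.18  1.82  0.77  1.13 -0.16] 0.0003
-0.86 18.21 [0.5029 0.2346 0.133 ] [-5.6 -0.6  7.9] [-0.04  0.95 -0.03] [ 0.18  0.72 -1.13  1.82  0.74  1.1  -0.32] -0.0
-1.06 18.56 [0.5046 0.2323 0.133 ] [-4.  -0.2  8.9] [-0.08  0.88 -0.05] [ 0.17  0.7  -1.08  1.82  0.71  1.07 -0.47] -0.0001
-1.26 18.91 [0.5059 0.23   0.133 ] [-3.1  0.   7.7] [0.01 0.76 0.  ] [ 0.15  0.68 -1.03  1.82  0.67  1.04 -0.63] 0.0004
-1.46 19.26 [0.5067 0.2275 0.133 ] [-2.1  0.3  7.8] [ 0.2   0.61 -0.01] [ 0.13  0.66 -0.98  1.82  0.64  1.02 -0.79] 0.0
-1.65 19.61 [0.5071 0.2248 0.133 ] [-2.1  0.4  6.4] [ 0.28  0.34 -0.04] [ 0.11  0.64 -0.93  1.82  0.6   0.99 -0.95] -0.0
-1.85 19.96 [0.5077 0.2233 0.1335] [1.5 4.6 4.9] [ 0.98 -0.38  0.04] [ 0.09  0.62 -0.87  1.82  0.57  0.97 -1.1 ] -0.0002
```

View pics/lt_scene.png

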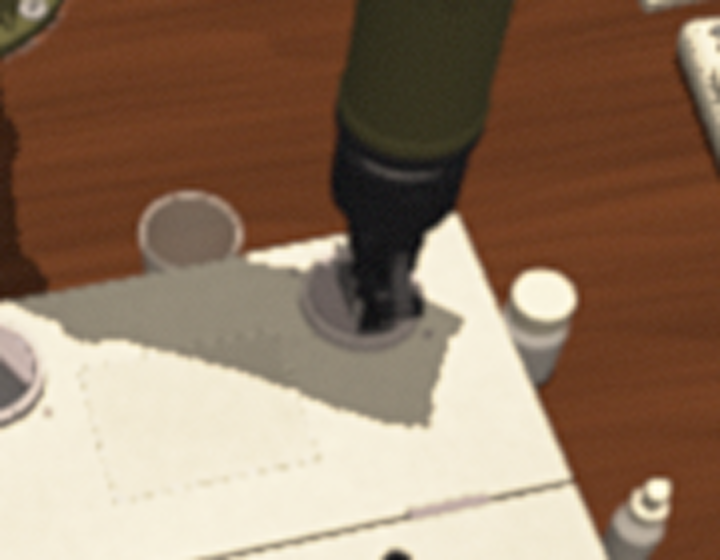

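```bash
python3 - <<'E'
from h import *
c=(.4932,.2247);r=.014
for f in(-2.0,-2.15,-2.3):
    ctrl.movel([c[0]-r*np.sin(-1.6),c[1]+r*np.cos(f),.1322],quat(-1.6),max_speed=.015);s=st(f)
    if abs(s["contact_force"][1])>15: break
ctrl.movel([c[0]+r,c[1],.1335],quat(-1.55),max_speed=.03);st("back")
ctrl.movel([c[0]+r,c[1],.20],max_speed=.15);st("up")
crop("lt2",*c)
for o in slots("scene",(.133,.133)):print(o)
E
```

```text
-2.0 20.34 [0.5073 0.2228 0.1334] [0.3 8.1 5.3] [1.78 0.17 0.05] [ 0.1   0.62 -0.89  1.82  0.57  0.97 -1.06] 0.0002
-2.15 20.62 [0.5073 0.2227 0.1336] [-0.4 12.8  3.1] [2.71 0.14 0.1 ] [ 0.1   0.62 -0.89  1.82  0.57  0.97 -1.06] -0.0002
-2.3 20.88 [0.5072 0.2226 0.1337] [-0.3 16.2  1.4] [3.49 0.03 0.04] [ 0.11  0.62 -0.89  1.83  0.57  0.97 -1.05] 0.0
back 21.34 [0.5071 0.2243 0.1335] [-0.4 -0.5  4.4] [-0.12  0.3  -0.  ] [ 0.1   0.63 -0.9   1.82  0.58  0.99 -1.03] 0.0002
up 21.93 [0.507  0.224  0.1992] [ 0.  -0.4 -0.7] [ 0.   -0.02 -0.01] [ 0.14  0.56 -0.95  1.73  0.5   1.12 -0.95] -0.0004
(array([0.49324191, 0.22377915]), np.float64(1.3220447678208094), array([0.05690913, 0.06950448]), 478)
(array([ 0.50109537, -0.02317989]), np.float64(-1.0586243103062427), array([0.02451504, 0.06250439]), 197)
```

View pics/lt2_scene.png

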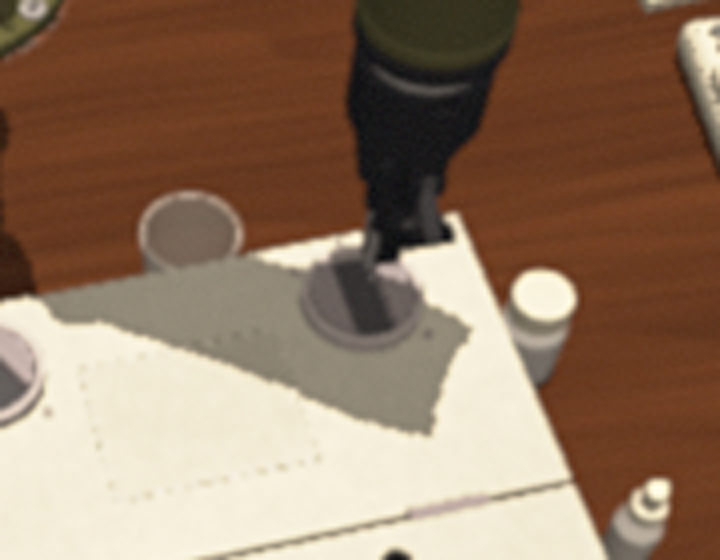

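The left fastener hit a hard stop: side force rose from 8 to 16 N with almost no movement. Its slot now lies square to the front. Right fastener next.

```bash
python3 - <<'E'
from h import *
c=(.5055,-.0257);r=.014;y0=-1.055
ctrl.movel([.507,.224,.24],max_speed=.2)
ctrl.movep([c[0]-r*np.sin(y0),c[1]+r*np.cos(y0),.20],quat(y0));st("pre")
crank(c,y0,-1.85)
for f in(-2.0,-2.15,-2.3):
    ctrl.movel([c[0]-r*np.sin(-1.6),c[1]+r*np.cos(f),.1322],quat(-1.6),max_speed=.015);s=st(f)
    if abs(s["contact_force"][1])>15: break
ctrl.movel([c[0]+r,c[1],.1335],quat(-1.55),max_speed=.03);st("back")
ctrl.movel([c[0]+r,c[1],.25],max_speed=.15);st("up")
ctrl.movep([.35,-.35,.30],quat(-1.0));st("away")
for cam in("top","scene"):
    for o in slots(cam,(.133,.133)):print(cam,o)
im,_=vision.grab_frame("top");cv2.imwrite("pics/fin.png",cv2.resize(im[130:310,150:370],None,fx=3.5,fy=3.2,interpolation=cv2.INTER_CUBIC))
im,_=vision.grab_frame("scene");cv2.imwrite("pics/fin_scene.png",im)
E
```

```text
pre 23.41 [ 0.5176 -0.0176  0.1999] [0.1 0.1 1. ] [ 0.03 -0.01  0.04] [ 0.7   0.56 -1.12  1.82  0.56  1.12 -0.1 ] 0.0004
z0.17 24.06 [ 0.5177 -0.0186  0.1699] [ 0.3 -0.6  0.4] [-0.01 -0.01  0.03] [ 0.68  0.59 -1.09  1.86  0.6   1.06 -0.14] -0.0001
z0.15 24.54 [ 0.5175 -0.0188  0.1497] [ 1.  -0.7  0.3] [-0.04 -0.08 -0.03] [ 0.66  0.61 -1.07  1.89  0.63  1.03 -0.17] -0.0001
z0.142 24.82 [ 0.5175 -0.0188  0.1417] [-0.4  0.3 -0.4] [ 0.01 -0.   -0.  ] [ 0.66  0.62 -1.06  1.9   0.64  1.01 -0.18] 0.0
z0.136 25.07 [ 0.5175 -0.0189  0.1357] [-0.1 -0.8  0.2] [ 0.01 -0.02  0.  ] [ 0.65  0.63 -1.06  1.91  0.65  1.   -0.19] 0.0003
z0.1322 25.32 [ 0.5181 -0.0185  0.133 ] [-2.1 -0.9  9.5] [-0.16  0.39  0.08] [ 0.65  0.63 -1.05  1.91  0.66  0.99 -0.19] -0.0002
-1.25 25.66 [ 0.5189 -0.0198  0.133 ] [-3.5  2.7  8.5] [ 0.66  0.76 -0.01] [ 0.65  0.63 -1.05  1.91  0.66  0.99 -0.19] 0.0
-1.45 26.01 [ 0.5197 -0.0227  0.133 ] [-3.2  2.8  7.7] [ 0.57  0.42 -0.03] [ 0.63  0.61 -1.    1.91  0.63  0.97 -0.34] 0.0003
-1.65 26.36 [ 0.5199 -0.0258  0.133 ] [-2.2  1.2  7.7] [ 0.33  0.47 -0.07] [ 0.61  0.59 -0.94  1
[... 513 characters left out ...]
] -0.0001
up 28.6 [ 0.519  -0.0262  0.2491] [-0.8  0.6 -0.7] [ 0.03  0.07 -0.06] [ 0.67  0.46 -1.01  1.74  0.42  1.18 -0.44] 0.0001
away 29.98 [ 0.3507 -0.3491  0.2999] [ 0.  -0.   0.3] [-0.   -0.    0.01] [ 1.56  0.44 -1.24  1.71  0.43  1.31  0.8 ] -0.0003
top (array([0.49270107, 0.22575117]), np.float64(-1.5390164296694278), array([0.02678892, 0.0622976 ]), 239)
top (array([ 0.50495162, -0.02629888]), np.float64(-1.528222447423843), array([0.02515224, 0.06297723]), 227)
scene (array([0.48801032, 0.22881318]), np.float64(-1.5206479647271656), array([0.02471938, 0.06038954]), 181)
scene (array([ 0.50087834, -0.02400578]), np.float64(-1.5238528839334624), array([0.02525873, 0.06105499]), 201)
```

View pics/fin.png

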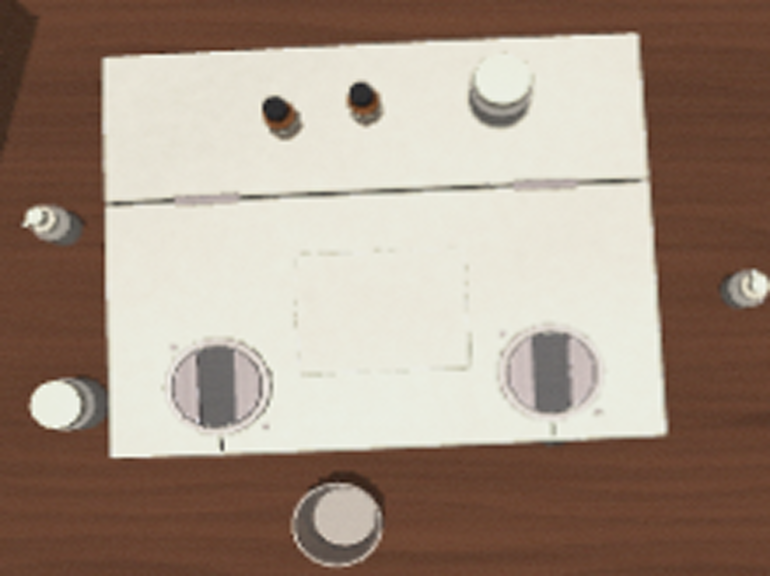

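View pics/fin_scene.png

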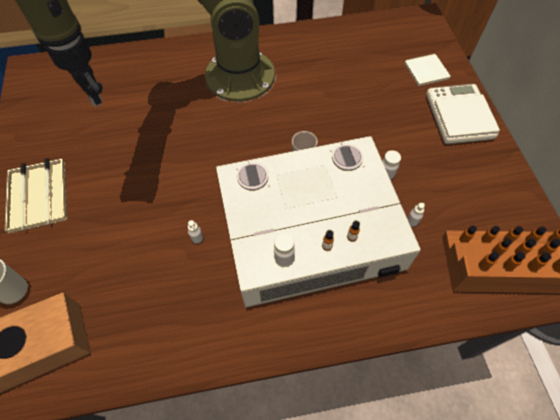

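Both slots measure yaw −1.52 to −1.54, against an expected locked yaw of −1.52. In the top crop they line up with the index lines at (222,443) and (554,428). The hatch looks flush and the bystanders are where they stood, so I check the hatch height once more and hand in.

```bash
python3 - <<'E'
from h import *
im,d=vision.grab_frame("top")
def med(u,v):
    return np.median([atd("top",(a,b),d[b,a])[2] for a in range(u-5,u+6) for b in range(v-2,v+3) if d[b,a]>0]).round(4)
print("front",med(260,262),med(240,262),"mid",med(260,225),"deck",med(200,180),med(320,175))
st();ticket.close_job()
E
```

```text
front 0.1301 0.1304 mid 0.1308 deck 0.1286 0.1296
 30.23 [ 0.3506 -0.3493  0.3   ] [ 0.8 -0.1 -0.2] [ 0.01 -0.01  0.  ] [ 1.56  0.44 -1.24  1.71  0.43  1.31  0.8 ] 0.0002
the job is handed in; nothing more can be done
```

Both fasteners are turned clockwise to their stops and the hatch is locked down flush. I handed the job in at about 30 s of the 54 s allowed; no verdict was reported.

**How it went:** Turning the shut fingertips in the middle of the right slot only got it to about 1.1 rad before they slipped. That was already enough to hold the hatch down. I then put the fingertips 14 mm off-centre and cranked each head round, the left first and then the rest of the right. Each one ended against a hard stop, with 15–16 N of side force and almost no movement.

**Last checks:**
- **Fasteners:** both slots measure yaw −1.52 to −1.54 in both cameras, against an expected −1.52 when locked, and they line up with the index lines.
- **Hatch:** its front edge measures 0.130 m above the table, against 0.129–0.130 m for the rear deck, with the arm well clear.
- **Bystanders:** the bottles, jars and beaker look unmoved in the pictures. I did not measure their positions again.
- **Disagreement:** the two cameras differ by 4–5 mm on the slot centres, probably because the scene camera views them at an angle. It did not affect the result.

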